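# Clamp a tube rack on the bench shaker and throw the cam lever

### The job

Secure the rack of microtubes on the shaker: push the sliding clamp bar up to it until the rack sits square and is pressed firmly, without crushing it, between the bar's sprung rubber strip and the fixed back bar. Then throw the cam lever at the bar's left end over, past its centre, until it lies fully down along the bar and locks it. Leave the vial, the beaker and the slide box where they stand.

Things in the scene. Friction and masses are not known exactly. Their poses are not given: they have to be found in the camera images.
- shaker: White bench-top shaker, 236 x 256 mm, fixed. Origin: centre of its underside; z up; x from its front (control panel) to its back; y to its left. Its platform has a ribbed black rubber mat (top at z = 76 mm, 205 x 198 mm) between two slotted aluminium side rails along x at y = +-114 mm (22 mm wide, top at z = 94 mm).
- rack: Loose dark plastic rack holding microtubes, 50 mm (its x) x 122 mm (its y), solid rack 29 mm high, tubes to 42 mm, 0.16 kg, standing loosely and a little askew on the mat in front of the back bar, long side across the shaker. Origin: centre of its underside, z up.
- back_bar: Fixed aluminium bar across the back of the platform. Its frame is that of the shaker (origin at the centre of the shaker's underside); the flat front face of its rubber strip is at x = +71 mm, from z = 78 to 112 mm, y within +-93 mm.
- clamp_bar (a joint): Slide of the clamp bar along the rails, in m: 0 at the front end, grows to 0.100 as the bar is pushed to the back (shaker +x). With the lever open it slides stiffly, dragging with about 6 N, and stays where it is left; with the lever shut it is locked.
- bar_push (a point): Centre of the clamp bar's flat robot-side face, where it can be pushed. Bare aluminium bar across the platform, 18 mm thick (x), 250 mm long (y), 22 mm high: the face reaches 11 mm above and below this point. The space before it down to the mat (30 mm below this point) is clear, except for dark saddles at its ends, beyond 100 mm either side. Axes as the shaker's.
- bar_pad: Black rubber strip, 186 mm long (y), 34 mm high, on the back-facing side of the clamp bar, on springs: it yields up to 7 mm towards the bar, 1.4 N per mm. Origin: middle of the bar's thickness and length, level with the rail tops; the rubber face is 24 mm ahead of it in +x (33 mm ahead of bar_push when not pressed in). Axes as the shaker's.
- lever (a joint): Cam lever's angle about a level axis along the shaker's x, rad: near 0 open (leaning 10 degrees out to the shaker's left; upright at 0.18), grows as it is thrown to the right (shaker -y). 1.75: shut on its stop, level along the bar. Dead centre 1.30: beyond it the lever snaps on by itself and stays; let go between 0.4 and 1.2 it springs back. Needs up to 9 N at the grip, most at 0.7 to 1.1.
- lever_pivot (a point): Pivot axis of the cam lever, above the left end of the clamp bar (38 mm above the rail tops; rises 4 mm as the lever is thrown). It rides along with the bar. Axes as the shaker's.
- lever_grip (a point): Middle of the outer face of the lever's black tip: the face that looks left when it stands and up when it lies shut. Steel lever, 17 to 19 mm wide (x), about 8 mm thick, 89 mm from pivot to tip; this point is 73 mm along it from the pivot and 10.5 mm to its outer side. The lever can be pushed anywhere on this face.
- sample_vial: Capped sample vial, 22 mm across, 58 mm high, standing on the desk left of the shaker; bystander. Origin: centre of its underside.
- beaker: Small plastic beaker with pink contents, 52 mm across, 64 mm high, standing on the desk to the right in front of the shaker; bystander. Origin: centre of its underside.
- slides: Cardboard slide box, 82 x 52 x 25 mm, on the desk left of the shaker; bystander. Origin: centre of its underside.

How it is judged:
By the outcome, as a careful person would: the job done as asked, in the order asked, and still so for the second after the job is handed in, with the robot touching nothing.
It also fails if it takes over 48 s, if anything falls off the work surface, if the arm or the gripper's body presses on something with over 40 N, if the wrist force passes 120 N, or if a joint passes its speed limit or range.

### The arm

A 6-joint arm with a two-finger parallel gripper is mounted at the origin on a cart in front of the work surface, level with it; the furniture and walls round the work are solid. World frame = base frame: x ahead of the robot, y to its left, z up, the work surface at z = 0. Lengths are in m, angles in degrees, forces in N, time in s.
With the tool pointing down it reaches from about 0.4 to 0.825 m from the base axis. Payload 7 kg.
Tool frame: the origin (TCP) lies between the finger pads; the fingertips stand 19 mm ahead of it and the grasp point (between the pads) is the TCP (r.finger_overhang is the distance from the TCP to the fingertips, in m); z points along the fingers, y is the direction in which the jaws open and shut (so a half turn about z gives the same grasp; the last joint's range is limited). The gripper opens to 88 mm and grips with 3 to 60 N. Pads are 19 mm wide; open, the fingers measure 130 mm over their backs; the gripper's body (78 mm by 193 mm) begins 47 mm behind the grasp point.
Start: joints at [91.564, 20.546, 0.682, 0, -70.136, -16.507], TCP at [0.174, 0.652, 0.215] pointing down, gripper open.
Joint ranges: [-176.03, 176.03], [-82.01, 121.73], [-58.28, 71.71], [-173.87, 95.51], [-174.79, -0.11], [-173.66, 173.66]. Speed limits (degrees/s): [136.94, 136.94, 172.46, 180, 180, 180].

### API

Orientations are given as [roll, pitch, yaw] about the fixed x, y, z axes, in that order (R = Rz(yaw) Ry(pitch) Rx(roll)).
In Python, from plant import r, optics gives the robot as it stands. The module is installed in compiled form; this text tells all that it offers.
- The arm moves only by the tool step_arm, never from a script. Its argument "increments" is a list of rows, each an object of numbers: "tx", "ty", "tz": the shift along the world's x, y, z in mm; "ax", "ay", "az": the turn, a rotation vector about the world's x, y, z in degrees; "claw": the gripper command: -1 is shut, 1 is fully open, values between are in proportion. In form: [{"tx": .., "ty": .., "tz": .., "ax": .., "ay": .., "az": .., "claw": ..}, ...]. A call has 1 to 12 rows; each row shifts and turns the commanded pose from where the row before left it; what a row does not reach is not made up. A row lasts 1/10 s, in which the tool goes at most 50 mm and 8.59 degrees, less where a joint would pass 70% of its speed; a pose out of reach is approached as far as the arm can. A call with a gripper value outside its range is refused whole. The fingers move at their own pace and stop on an object; "newtons" is the grip in N (left out, the last holds). Time passes only in rows, so rows that do not move let the fingers close. It gives the time, the measured TCP pose, the force and the opening at its end, in the units of the state.
- r.get_state(): the state, without advancing time (a new reading comes with each control period).
- optics.capture(name): name is "scene" or "top" or "wrist"; returns a dict with "image" (420x560x3 uint8, blue, green, red), "depth" (420x560 float32, m along the optical axis (not along the pixel's ray), 0 where there is no reading), "fx", "fy", "cx", "cy" (pixels), "R" (3x3) and "t" (3): a world point X has camera coordinates R X + t. Camera axes: x right, y down, z forward; pixel columns grow to the right and rows downward; lengths in m; the calibration is good to about 2 mm. A picture is of the moment at which its call begins.
- r.close_job(): hands the job in, once; it reports no verdict.
The state is a dict: "time_s": time; "joints": joint angles; "qd": joint speeds; "joint_torque": joint torques, N m; "tcp_pos": TCP position; "eef_rot": TCP orientation; "contact_force": force on the tool from outside, world axes, zero at the start; "moment": the same for the moment, N m; "gripper_width": finger opening in m.
Only numpy, scipy, OpenCV 4.12 (cv2) and the standard library are available. Lean on these libraries where they do the work, as an engineer would, in place of code of your own. Each camera call takes 0.05 s, during which the arm holds its last target. There are 200 camera calls.

## Working session

There is one attempt and no reset: what is moved stays moved. The work goes in short steps, Python scripts to look and compute and a tool call to move; the robot and the scene stay as the last step left them, time stands still between calls to the robot, and variables do not carry over. Pictures are saved under pics/ and viewed, about 8 in all and at most 12, crops included, and the job is handed in when it is done.

Besides the shell and the picture viewer there is one more tool, called after ">>>" by a JSON object that holds its "method" and its "body". step_arm: Moves the arm, as the interface text tells. Its arguments: {"type":"object","properties":{"increments":{"type":"array","items":{"type":"object","properties":{"tx":{"type":"number"},"ty":{"type":"number"},"tz":{"type":"number"},"ax":{"type":"number"},"ay":{"type":"number"},"az":{"type":"number"},"claw":{"type":"number"}}}},"newtons":{"type":"number"}},"required":["increments"]}

```bash
mkdir -p pics; cat > h.py <<'E'
import numpy as np,cv2
from plant import r,optics
def cap(n,f=None):
    c=optics.capture(n)
    if f: cv2.imwrite('pics/'+f,c['image']); np.savez('/tmp/'+f+'.npz',**c)
    return c
def world(c):
    d=c['depth'];v,u=np.mgrid[:d.shape[0],:d.shape[1]]
    P=np.stack([(u-c['cx'])/c['fx']*d,(v-c['cy'])/c['fy']*d,d],-1)
    return (P-c['t'])@c['R']
def proj(c,X):
    p=np.asarray(X)@c['R'].T+c['t'];return np.stack([p[...,0]/p[...,2]*c['fx']+c['cx'],p[...,1]/p[...,2]*c['fy']+c['cy']],-1)
E
python3 - <<'E'
from h import *
a=cap('scene','s1.png');b=cap('top','t1.png')
print(r.get_state())
for c in(a,b): print(c['R'],c['t'],c['fx'], -c['R'].T@c['t'])
E
```

```text
{'time_s': 0.1, 'joints': array([ 9.15633915e+01,  2.05857600e+01,  6.38103855e-01, -1.79661349e-02,
       -7.01361905e+01, -1.65059181e+01]), 'qd': array([-0.04274991, -0.04419108,  0.19139351,  0.01179582, -0.01580354,
        0.04006575]), 'joint_torque': array([-1.94480628e-03, -5.84162951e+01,  2.93751848e+01,  7.01563373e+00,
        1.02070443e-02, -4.39652956e-05]), 'tcp_pos': array([0.17396911, 0.65171184, 0.21372642]), 'eef_rot': array([ 1.79914810e+02, -7.62998455e-03, -1.49486380e+01]), 'contact_force': array([-0.3915965 ,  0.09983094,  0.0911222 ]), 'moment': array([ 0.021251  , -0.02951002,  0.0202282 ]), 'gripper_width': 0.0877238169838616}
[[ 0.46435019 -0.88551207  0.01572499]
 [-0.48627616 -0.2697556  -0.83112419]
 [ 0.7402124   0.37828599 -0.55586447]] [-0.45181402  0.27494462  0.91543946] 491.06813950550924 [-0.3341207  -0.67221684  0.74447817]
[[ 0.00429117 -0.99982378  0.01827579]
 [-0.99241404 -0.00650345 -0.1227684 ]
 [ 0.12286562 -0.01761033 -0.99226706]] [-0.25856412  0.53293313  1.44626537] 540.0283226147117 [ 0.35230357 -0.22958345  1.5052343 ]
```

View pics/t1.png

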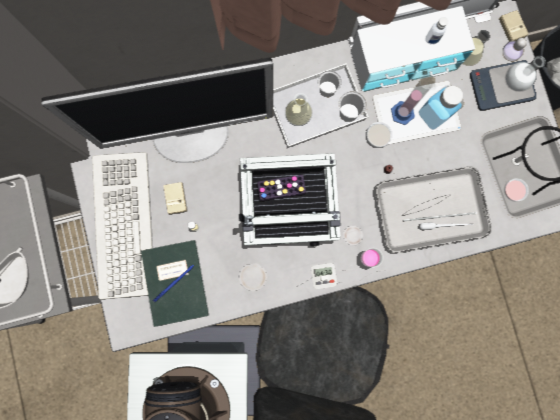

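View pics/s1.png

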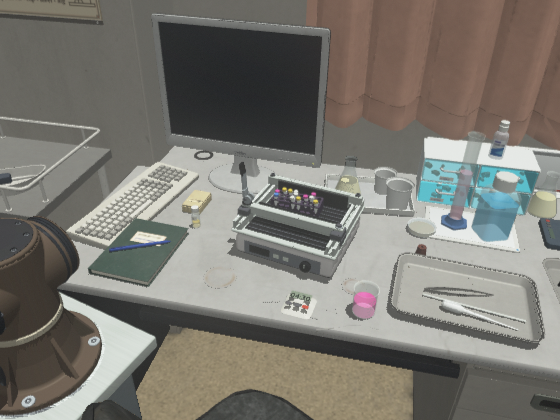

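Top view: shaker centred near (290,198), bar across at row ~217, lever at left end near (242,222), rack at (282,187), vial (193,227), beaker (371,258), slide box (175,197). Now I fit the geometry.

```bash
python3 - <<'E'
from h import *
b=dict(np.load('/tmp/t1.png.npz'));W=world(b)
# desk height and shaker footprint
print('desk z',np.median(W[270:290,300:310,2]))
roi=np.zeros(W.shape[:2],bool);roi[140:255,225:355]=True
def rect(m,n):
    p=W[m][:,:2].astype(np.float32)
    if len(p)<5: return
    print(n,len(p),cv2.minAreaRect(p),p.mean(0),W[m][:,2].mean())
for lo,hi in((.086,.1),(.07,.081),(.099,.108),(.108,.125)):
    rect(roi&(W[...,2]>lo)&(W[...,2]<hi),(lo,hi))
print(np.histogram(W[roi][:,2],np.arange(0,.24,.006)))
c=cv2.resize(b['image'][145:255,225:355],None,fx=5.5,fy=5.5,interpolation=cv2.INTER_CUBIC)
cv2.imwrite('pics/t1c.png',c)
s=dict(np.load('/tmp/s1.png.npz'))
c2=cv2.resize(s['image'][150:280,180:380],None,fx=4,fy=4,interpolation=cv2.INTER_CUBIC)
cv2.imwrite('pics/s1c.png',c2)
E
```

```text
desk z 0.00013903431026051393
(0.086, 0.1) 883 ((0.5656309127807617, -0.2754170596599579), (0.22263815999031067, 0.25015825033187866), 3.3476414680480957) [ 0.5737472 -0.2766663] 0.09419589950440485
(0.07, 0.081) 4215 ((0.565258800983429, -0.2757446765899658), (0.23600885272026062, 0.2559395432472229), 3.333434581756592) [ 0.55214524 -0.278531  ] 0.07581960573993288
(0.099, 0.108) 610 ((0.5618996620178223, -0.277124285697937), (0.20983944833278656, 0.2535150945186615), 1.9286918640136719) [ 0.58018184 -0.26337057] 0.10399471779995233
(0.108, 0.125) 2014 ((0.57054203748703, -0.2756221294403076), (0.17762026190757751, 0.2539505660533905), 3.2696332931518555) [ 0.5719717 -0.2753574] 0.11535579224929991
(array([3065,  292,   10,   20,   16,   11,   28,   22,    2,    0,    6,
        507, 2910, 1252,  165,  484,  398,  463,  719, 1097,  204,   10,
         18,   23,   10,    4,    4,    3,    0,    1,    3,    2,    1,
          8,    4,    6,   21,    5,    0]), array([0.   , 0.006, 0.012, 0.018, 0.024, 0.03 , 0.036, 0.042, 0.048,
       0.054, 0.06 , 0.066, 0.072, 0.078, 0.084, 0.09 , 0.096, 0.102,
       0.108, 0.114, 0.12 , 0.126, 0.132, 0.138, 0.144, 0.15 , 0.156,
       0.162, 0.168, 0.174, 0.18 , 0.186, 0.192, 0.198, 0.204, 0.21 ,
       0.216, 0.222, 0.228, 0.234]))
```

View pics/t1c.png

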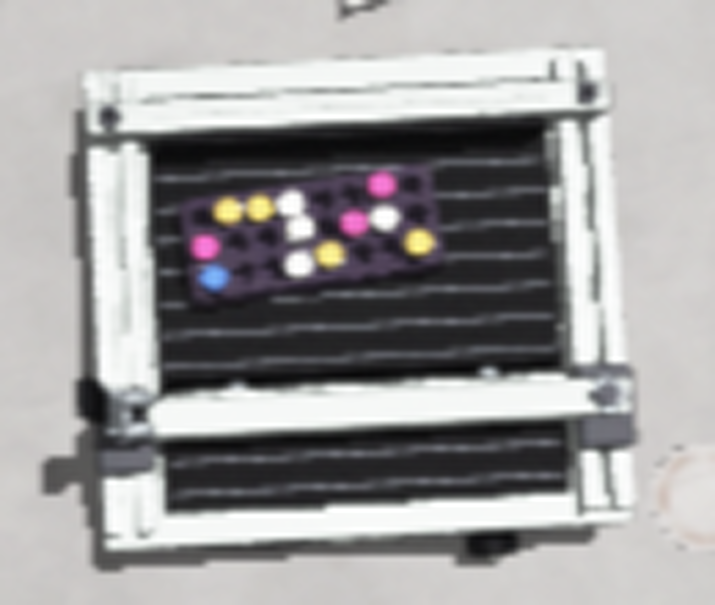

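View pics/s1c.png

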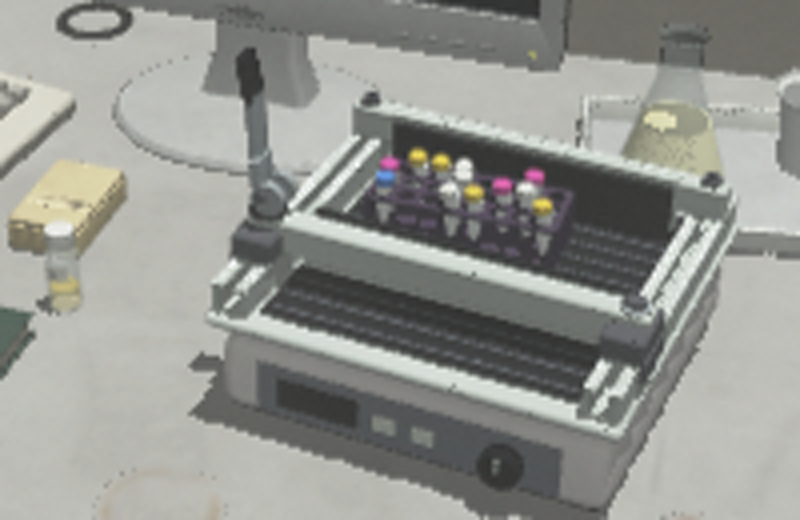

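Crops: bar spans (150,400)–(620,390) in the top crop, lever upright at the left end (scene crop (250,60)–(270,210)), rack askew, left of centre. Shaker ≈ (0.565,-0.276), yaw +3.3°. Next, bar and lever in the shaker frame from both views.

```bash
cat >> h.py <<'E'
C=np.array([.5654,-.2757]);Y=np.radians(3.34);RS=np.array([[np.cos(Y),-np.sin(Y)],[np.sin(Y),np.cos(Y)]])
def toS(W):
    S=W.copy();S[...,:2]=(W[...,:2]-C)@RS;return S
def toW(p): return np.r_[C+RS@np.array(p[:2]),p[2]]
E
python3 - <<'E'
from h import *
for f in('t1','s1'):
    b=dict(np.load(f'/tmp/{f}.png.npz'));S=toS(world(b));S=S[b['depth']>0]
    x,y,z=S.T
    q=lambda m,k:(m.sum(),np.round(np.percentile(S[m][:,k],[1,5,50,95,99])*1e3,1))
    m=(abs(y)<.09)&(x>-.09)&(x<.0)&(z>.111)&(z<.122)
    print(f,'bar x',q(m,0),'z',q(m,2))
    m=(abs(y)<.09)&(x>-.09)&(x<.0)&(z>.098)&(z<.112);print(' face x',q(m,0))
    bb=(abs(y)<.09)&(x>.05)&(x<.13)&(z>.1)&(z<.122);print(' back bar x',q(bb,0),'z',q(bb,2))
    rk=(abs(y)<.09)&(x>-.02)&(x<.068)&(z>.095)&(z<.116);print(' rack',cv2.minAreaRect(S[rk][:,:2].astype(np.float32)*1000))
    for lo in np.arange(.13,.23,.01):
        m=(abs(x)<.1)&(y>.07)&(y<.2)&(z>lo)&(z<lo+.01)
        if m.sum()>2: print('  lever z',round(lo,2),m.sum(),'x',q(m,0)[1][[0,2,4]],'y',q(m,1)[1][[0,2,4]])
    m=(z>.02)&(z<.075)&(y>.14)&(y<.3)&(abs(x)<.15);print(' left things',cv2.minAreaRect(S[m&(z>.03)][:,:2].astype(np.float32)*1000),m.sum())
for p in([-.06,-.015,.1],[-.05,.16,.2]): print(p,toW(p))
E
```

```text
t1 bar x (np.int64(628), array([-69. , -67.8, -56.9, -37.9, -36.3])) z (np.int64(628), array([111.2, 111.8, 115.9, 120.2, 121.6]))
 face x (np.int64(209), array([-69.1, -68.8, -42.3, -16.1,  -0.5]))
 back bar x (np.int64(652), array([51.1, 63.9, 79.1, 91.4, 93.1])) z (np.int64(652), array([101. , 103.5, 114.6, 120.1, 121.4]))
 rack ((26.965524673461914, 20.674846649169922), (49.984317779541016, 121.61070251464844), 6.545355319976807)
  lever z 0.13 29 x [-72.2 -62.  -49.7] y [ 99.1 107.2 117.1]
  lever z 0.14 23 x [-71.1 -65.6 -50. ] y [100.1 111.9 119.8]
  lever z 0.15 7 x [-68.9 -64.  -51.1] y [114.  115.9 116.7]
  lever z 0.16 4 x [-67.6 -63.4 -59.9] y [115.8 116.1 118.4]
  lever z 0.18 5 x [-66.7 -59.8 -54.5] y [117.2 117.2 117.7]
  lever z 0.19 5 x [-68.2 -58.8 -53.8] y [117.1 118.9 119.4]
  lever z 0.2 8 x [-68.6 -62.6 -52.6] y [118.9 120.7 121.6]
  lever z 0.21 19 x [-69.4 -62.5 -51.1] y [120.8 125.5 130.1]
  lever z 0.22 13 x [-67.6 -61.  -53.9] y [122.5 125.2 129.9]
 left things ((-10.66326904296875, 283.6385803222656), (121.34071350097656, 22.532052993774414), 19.9328594207
[... 603 characters left out ...]
64.1 -52.1] y [114.7 117.6 123.9]
  lever z 0.16 21 x [-70.7 -65.3 -52.6] y [115.9 118.6 123.2]
  lever z 0.17 22 x [-69.8 -65.3 -53.5] y [117.3 118.7 125. ]
  lever z 0.18 21 x [-69.8 -65.1 -52.4] y [117.3 119.3 125.3]
  lever z 0.19 22 x [-69.9 -65.6 -52.9] y [118.4 120.5 125.6]
  lever z 0.2 26 x [-70.8 -65.4 -51.8] y [118.5 122.  128.9]
  lever z 0.21 28 x [-70.3 -65.4 -53.2] y [121.9 123.9 131. ]
  lever z 0.22 10 x [-68.9 -63.2 -52.9] y [122.6 127.1 130. ]
 left things ((-57.52849578857422, 267.0581970214844), (20.977558135986328, 21.16041374206543), 73.2567138671875) 194
[-0.06, -0.015, 0.1] [ 0.50637583 -0.29417018  0.1       ]
[-0.05, 0.16, 0.2] [ 0.50616317 -0.11888483  0.2       ]
```

Bar face is at shaker x ≈ -70 mm, lever x ≈ -61, and the rack is yawed 6.5°. The target bar face is x ≈ -8. I'll move to the front of the bar, staying high.

>>> {"method": "step_arm", "body": {"increments": [{"tz": 40, "tx": 25, "claw": -1}, {"tz": 40, "tx": 25, "az": 6, "claw": -1}, {"tx": 35, "ty": -35, "az": 6, "claw": -1}, {"tx": 35, "ty": -35, "az": 6.3, "claw": -1}, {"tx": 35, "ty": -35, "claw": -1}, {"tx": 35, "ty": -35, "claw": -1}, {"tx": 30, "ty": -40, "claw": -1}, {"tx": 30, "ty": -40, "claw": -1}, {"tx": 20, "ty": -45, "claw": -1}, {"tx": 10, "ty": -48, "claw": -1}, {"ty": -49, "claw": -1}, {"ty": -49, "claw": -1}], "newtons": 20}}

```text
$.increments[0]: bad value
```

>>> {"method": "step_arm", "body": {"increments": [{"ty": -49, "claw": -1}, {"ty": -49, "claw": -1}, {"ty": -49, "claw": -1}, {"ty": -49, "claw": -1}, {"ty": -49, "claw": -1}, {"ty": -49, "claw": -1}, {"ty": -49, "claw": -1}, {"ty": -49, "claw": -1}, {"ty": -49, "claw": -1}, {"ty": -49, "claw": -1}, {"claw": -1}, {"claw": -1}]}}

```text
$.increments[0]: bad value
```

>>> {"method": "step_arm", "body": {"increments": [{"tx": 25, "ty": 0, "tz": 40, "ax": 0, "ay": 0, "az": 0, "claw": -1}], "newtons": 20}}

```text
time_s: 0.2
tcp_pos: [0.1963, 0.6493, 0.2483]
eef_rot: [179.3, 0.0, -14.8]
contact_force: [0.1, 1.4, -0.8]
gripper_width: 0.0837
```

All keys are required.

>>> {"method": "step_arm", "body": {"increments": [{"tx": 25, "ty": 0, "tz": 40, "ax": 0, "ay": 0, "az": 6, "claw": -1}, {"tx": 35, "ty": -35, "tz": 0, "ax": 0, "ay": 0, "az": 6, "claw": -1}, {"tx": 35, "ty": -35, "tz": 0, "ax": 0, "ay": 0, "az": 6.3, "claw": -1}, {"tx": 35, "ty": -35, "tz": 0, "ax": 0, "ay": 0, "az": 0, "claw": -1}, {"tx": 35, "ty": -35, "tz": 0, "ax": 0, "ay": 0, "az": 0, "claw": -1}, {"tx": 30, "ty": -40, "tz": 0, "ax": 0, "ay": 0, "az": 0, "claw": -1}, {"tx": 30, "ty": -40, "tz": 0, "ax": 0, "ay": 0, "az": 0, "claw": -1}, {"tx": 20, "ty": -45, "tz": 0, "ax": 0, "ay": 0, "az": 0, "claw": -1}, {"tx": 10, "ty": -48, "tz": 0, "ax": 0, "ay": 0, "az": 0, "claw": -1}, {"tx": 0, "ty": -49, "tz": 0, "ax": 0, "ay": 0, "az": 0, "claw": -1}, {"tx": 0, "ty": -49, "tz": 0, "ax": 0, "ay": 0, "az": 0, "claw": -1}, {"tx": 0, "ty": -49, "tz": 0, "ax": 0, "ay": 0, "az": 0, "claw": -1}]}}

```text
time_s: 1.4
tcp_pos: [0.4536, 0.19, 0.2943]
eef_rot: [180.0, 0.0, 3.4]
contact_force: [1.4, -0.9, 0.4]
gripper_width: 0.0005
```

>>> {"method": "step_arm", "body": {"increments": [{"tx": 0, "ty": -48, "tz": 0, "ax": 0, "ay": 0, "az": 0, "claw": -1}, {"tx": 0, "ty": -48, "tz": 0, "ax": 0, "ay": 0, "az": 0, "claw": -1}, {"tx": 0, "ty": -48, "tz": 0, "ax": 0, "ay": 0, "az": 0, "claw": -1}, {"tx": 0, "ty": -48, "tz": 0, "ax": 0, "ay": 0, "az": 0, "claw": -1}, {"tx": 0, "ty": -48, "tz": 0, "ax": 0, "ay": 0, "az": 0, "claw": -1}, {"tx": 0, "ty": -48, "tz": 0, "ax": 0, "ay": 0, "az": 0, "claw": -1}, {"tx": 0, "ty": -48, "tz": 0, "ax": 0, "ay": 0, "az": 0, "claw": -1}, {"tx": 0, "ty": -48, "tz": 0, "ax": 0, "ay": 0, "az": 0, "claw": -1}, {"tx": 0, "ty": -48, "tz": 0, "ax": 0, "ay": 0, "az": 0, "claw": -1}, {"tx": 0, "ty": -48, "tz": 0, "ax": 0, "ay": 0, "az": 0, "claw": -1}, {"tx": 0, "ty": 0, "tz": 0, "ax": 0, "ay": 0, "az": 0, "claw": -1}, {"tx": 0, "ty": 0, "tz": 0, "ax": 0, "ay": 0, "az": 0, "claw": -1}]}}

```text
time_s: 2.6
tcp_pos: [0.4533, -0.2889, 0.2936]
eef_rot: [-180.0, 0.1, 3.2]
contact_force: [-0.7, 0.2, -0.1]
gripper_width: 0.0007
```

```bash
python3 - <<'E'
from h import *
c=cap('wrist','w1.png');s=r.get_state();print(s['tcp_pos'],s['joints'],s['contact_force'],r.finger_overhang)
print(toS(s['tcp_pos'][None]))
S=toS(world(c));S=S[c['depth']>0];x,y,z=S.T
for lo in(.07,.08,.09,.1,.11,.12,.15,.2,.24): 
    m=(z>lo)&(z<lo+.01);print(lo,m.sum(),np.percentile(S[m][:,:2],[1,99],axis=0).round(3).tolist() if m.sum() else '')
E
```

```text
[ 0.45360988 -0.2879505   0.29399265] [-1.15060165e+01  5.05543582e+00 -9.17563962e+00 -1.79010530e-02
 -7.58334648e+01  1.04787818e+02] [-0.89089206 -0.01659818 -0.78957438] 0.019
[[-0.11231395 -0.00571669  0.29399265]]
0.07 18519 [[-0.118, -0.115], [0.071, 0.124]]
0.08 2008 [[-0.108, -0.116], [0.078, 0.124]]
0.09 4585 [[-0.11, -0.121], [0.076, 0.129]]
0.1 3726 [[-0.077, -0.11], [0.076, 0.117]]
0.11 11470 [[-0.082, -0.119], [0.089, 0.124]]
0.12 510 [[-0.069, -0.116], [0.087, 0.122]]
0.15 120 [[-0.071, 0.117], [-0.052, 0.124]]
0.2 177 [[-0.07, 0.122], [-0.052, 0.127]]
0.24 0
```

View pics/w1.png

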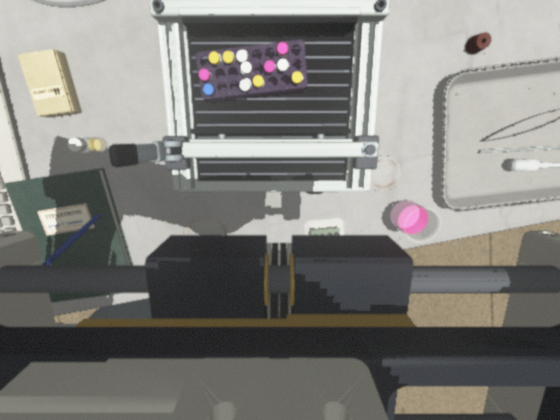

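Wrist view: bar at row ~148 from x 165–378, lever out to the left at (135,153), rack at (250,68), fingers in front of the bar with clear space below. I'll descend in front of the bar.

>>> {"method": "step_arm", "body": {"increments": [{"tx": 0, "ty": -8, "tz": -40, "ax": 0, "ay": 0, "az": 0, "claw": -1}, {"tx": 0, "ty": 0, "tz": -45, "ax": 0, "ay": 0, "az": 0, "claw": -1}, {"tx": 0, "ty": 0, "tz": -45, "ax": 0, "ay": 0, "az": 0, "claw": -1}, {"tx": 0, "ty": 0, "tz": -40, "ax": 0, "ay": 0, "az": 0, "claw": -1}, {"tx": 0, "ty": 0, "tz": -18, "ax": 0, "ay": 0, "az": 0, "claw": -1}, {"tx": 0, "ty": 0, "tz": 0, "ax": 0, "ay": 0, "az": 0, "claw": -1}, {"tx": 10, "ty": 0.6, "tz": 0, "ax": 0, "ay": 0, "az": 0, "claw": -1}, {"tx": 10, "ty": 0.6, "tz": 0, "ax": 0, "ay": 0, "az": 0, "claw": -1}, {"tx": 0, "ty": 0, "tz": 0, "ax": 0, "ay": 0, "az": 0, "claw": -1}]}}

```text
time_s: 3.55
tcp_pos: [0.477, -0.2947, 0.1082]
eef_rot: [179.9, -0.2, 3.4]
contact_force: [-0.1, -0.3, -0.9]
gripper_width: 0.0005
```

>>> {"method": "step_arm", "body": {"increments": [{"tx": 5, "ty": 0.3, "tz": 0, "ax": 0, "ay": 0, "az": 0, "claw": -1}, {"tx": 5, "ty": 0.3, "tz": 0, "ax": 0, "ay": 0, "az": 0, "claw": -1}, {"tx": 5, "ty": 0.3, "tz": 0, "ax": 0, "ay": 0, "az": 0, "claw": -1}, {"tx": 5, "ty": 0.3, "tz": 0, "ax": 0, "ay": 0, "az": 0, "claw": -1}, {"tx": 5, "ty": 0.3, "tz": 0, "ax": 0, "ay": 0, "az": 0, "claw": -1}]}}

```text
time_s: 4.05
tcp_pos: [0.4994, -0.2932, 0.1066]
eef_rot: [180.0, 0.0, 3.3]
contact_force: [-0.6, 0.4, -1.2]
gripper_width: 0.0005
```

```bash
cat > st.py <<'E'
from h import *
s=r.get_state();print(s['time_s'],s['tcp_pos'].round(4),(toS(s['tcp_pos'][None])*1000).round(1),s['contact_force'].round(1))
E
cat > look.py <<'E'
import sys
from h import *
f=sys.argv[1]
for n in('top','scene'):
    c=cap(n,f+n[0]+'.png');S=toS(world(c))
    S=S[c['depth']>0];x,y,z=S.T
    m=(y>-.09)&(y<.09)&(x>-.09)&(x<.02)&(z>.112)&(z<.1185)
    # bar: rows where top flat; report x extents by y side
    for a,bb in((-.095,-.055),(.055,.095)):
        mm=m&(y>a)&(y<bb)
        if mm.sum()>5: print(n,'bar top x',(np.percentile(S[mm][:,0],[2,50,98])*1e3).round(1))
    rk=(abs(y)<.092)&(x>-.02)&(x<.068)&(z>.100)&(z<.109)
    if rk.sum()>5: print(n,'rack',cv2.minAreaRect(S[rk][:,:2].astype(np.float32)*1000))
E
python3 st.py
```

```text
4.05 [ 0.4994 -0.2932  0.1066] [[-66.9 -13.6 106.6]] [-0.6  0.4 -1.2]
```

```bash
python3 look.py k1; python3 - <<'E'
import cv2
a=cv2.imread('pics/k1s.png')[150:290,170:380];b=cv2.imread('pics/k1t.png')[140:260,225:355]
a=cv2.resize(a,(600,400),interpolation=3);cv2.imwrite('pics/k1c.png',a)
E
```

```text
top bar top x [-69.3 -58.6 -48.8]
scene bar top x [-70.7 -60.2 -36.6]
scene bar top x [-69.8 -58.   13.1]
scene rack ((32.386653900146484, 2.216796875), (71.04155731201172, 178.7392578125), 0.019843896850943565)
```

View pics/k1c.png

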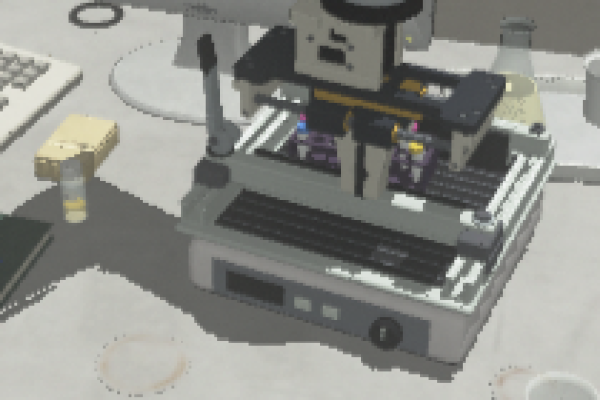

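The finger tips (crop (375,195)) seem to lie right at the bar, so I'll check the finger positions by depth.

```bash
python3 - <<'E'
from h import *
c=dict(np.load('/tmp/k1s.png.npz'));S=toS(world(c))
for col in (345,370,380):
  for row in range(150,225,8):
    u=170+col*210/600;v=150+row*140/400
    print(col,row,(S[int(v),int(u)]*1000).round(0),end=';')
  print()
s=r.get_state();t=s['tcp_pos'];c0=proj(c,t-[0,0,.019]);print('tip at crop',((c0-[170,150])*[600/210,400/140]).round(),'tcp',((proj(c,t)-[170,150])*[600/210,400/140]).round(),s['contact_force'])
E
```

```text
345 150 [-76.  -1. 160.];345 158 [-75.  -1. 152.];345 166 [-77.  -2. 146.];345 174 [-78.  -3. 141.];345 182 [-78.  -3. 133.];345 190 [-76.  -3. 123.];345 198 [-67.   1. 109.];345 206 [-70.  -1. 102.];345 214 [-51.   7.  83.];345 222 [-54.   5.  77.];
370 150 [-77. -23. 167.];370 158 [-76. -23. 158.];370 166 [-78. -24. 152.];370 174 [-76. -24. 146.];370 182 [-78. -24. 139.];370 190 [-77. -25. 131.];370 198 [-75. -24. 121.];370 206 [-71. -23. 110.];370 214 [-70. -23. 104.];370 222 [-55. -18.  84.];
380 150 [-78. -32. 170.];380 158 [-76. -32. 162.];380 166 [-75. -32. 153.];380 174 [-76. -33. 148.];380 182 [-66. -30. 134.];380 190 [-65. -30. 125.];380 198 [-67. -31. 118.];380 206 [-71. -32. 113.];380 214 [-69. -32. 106.];380 222 [-69. -33.  98.];
tip at crop [359. 223.] tcp [360. 204.] [-0.62182455  0.52153961 -0.63461605]
```

```bash
python3 - <<'E'
from h import *
c=dict(np.load('/tmp/k1s.png.npz'));S=toS(world(c))*1000
for u in (292,296,300,304):
  print(u,[tuple(S[v,u].round().astype(int).tolist()) for v in range(184,232,2)])
w=cap('wrist','w2.png');S2=toS(world(w))*1000
t=r.get_state()['tcp_pos'];print('wrist pix of tip',proj(w,t-[0,0,.019]),'tcp',proj(w,t))
p=proj(w,t-[0,0,.019]).round().astype(int)
for dv in range(-60,61,15):
  v=p[1]+dv
  if 0<=v<420: print(v,[tuple(S2[v,u].round().astype(int).tolist()) for u in range(p[0]-40,p[0]+41,20)])
E
```

```text
292 [(-88, -10, 215), (-86, -9, 209), (-89, -10, 206), (-93, -12, 204), (-99, -14, 203), (-98, -14, 197), (-75, -5, 177), (-75, -6, 172), (-80, -8, 170), (-77, -6, 162), (-76, -6, 157), (-77, -7, 152), (-79, -8, 148), (-77, -7, 142), (-77, -8, 136), (-77, -8, 131), (-76, -7, 125), (-70, -5, 115), (-71, -6, 111), (-68, -5, 103), (-67, -5, 97), (-49, 2, 77), (-53, 1, 74), (-63, -4, 77)]
296 [(-90, -19, 219), (-91, -20, 214), (-90, -20, 209), (-99, -23, 210), (-107, -26, 210), (-105, -26, 204), (-104, -26, 199), (-103, -26, 193), (-67, -12, 164), (-77, -16, 165), (-74, -15, 158), (-76, -16, 154), (-77, -17, 150), (-78, -17, 145), (-76, -17, 138), (-79, -18, 135), (-74, -16, 126), (-76, -17, 122), (-66, -14, 110), (-67, -14, 105), (-69, -15, 101), (-53, -9, 83), (-51, -9, 76), (-60, -12, 77)]
300 [(-90, -28, 221), (-89, -28, 215), (-87, -27, 209), (-94, -30, 209), (-104, -34, 210), (-102, -34, 204), (-105, -35, 202), (-105, -35, 197), (-105, -36, 192), (-78, -26, 168), (-77, -26, 163), (-74, -25, 156), (-76, -25, 151), (-75, -26, 146), (-78, -27, 142), (-74, -26, 134), (-79, -28, 133), (
[... 685 characters left out ...]
8)]
193 [(-38, 14, 78), (-38, 1, 77), (-38, -13, 76), (-38, -27, 77), (-38, -41, 77)]
208 [(-39, 10, 115), (-39, -2, 115), (-40, -13, 114), (-40, -25, 114), (-40, -36, 113)]
223 [(-49, 10, 112), (-49, -1, 112), (-50, -13, 110), (-49, -25, 111), (-49, -37, 111)]
238 [(-29, -1, 193), (-29, -7, 193), (-56, -13, 119), (-30, -19, 193), (-29, -25, 193)]
253 [(-30, -2, 204), (-30, -8, 205), (-66, -13, 117), (-30, -19, 205), (-29, -24, 205)]
268 [(-32, -3, 210), (-31, -8, 211), (-36, -13, 199), (-32, -18, 209), (-32, -23, 209)]
283 [(-36, -3, 208), (-36, -8, 209), (-40, -13, 203), (-36, -18, 210), (-36, -24, 209)]
298 [(-40, -3, 210), (-40, -8, 210), (-166, -13, 1), (-40, -18, 209), (-41, -24, 208)]
```

View pics/w2.png

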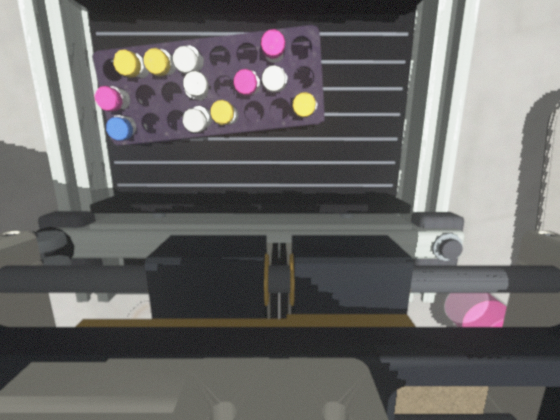

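The scene view shows the fingertips about 31 mm higher than the state's TCP minus 19 mm would give. They are just above the bar top, at z ≈ 0.119, so the bar didn't move. The xy agrees. I'll back off, descend 30 mm more while watching the force, and check again.

>>> {"method": "step_arm", "body": {"increments": [{"tx": 0, "ty": 0, "tz": 5, "ax": 0, "ay": 0, "az": 0, "claw": -1}, {"tx": -15, "ty": -0.9, "tz": 0, "ax": 0, "ay": 0, "az": 0, "claw": -1}, {"tx": -15, "ty": -0.9, "tz": 0, "ax": 0, "ay": 0, "az": 0, "claw": -1}, {"tx": 0, "ty": 0, "tz": 0, "ax": 0, "ay": 0, "az": 0, "claw": -1}, {"tx": 0, "ty": 0, "tz": -10, "ax": 0, "ay": 0, "az": 0, "claw": -1}, {"tx": 0, "ty": 0, "tz": -10, "ax": 0, "ay": 0, "az": 0, "claw": -1}, {"tx": 0, "ty": 0, "tz": -10, "ax": 0, "ay": 0, "az": 0, "claw": -1}, {"tx": 0, "ty": 0, "tz": -2, "ax": 0, "ay": 0, "az": 0, "claw": -1}, {"tx": 0, "ty": 0, "tz": 0, "ax": 0, "ay": 0, "az": 0, "claw": -1}]}}

```text
time_s: 5.1
tcp_pos: [0.4687, -0.2948, 0.0785]
eef_rot: [-180.0, 0.1, 3.4]
contact_force: [0.3, 0.2, 0.4]
gripper_width: 0.0004
```

```bash
python3 st.py; python3 look.py k2; python3 - <<'E'
from h import *
c=dict(np.load('/tmp/k2s.png.npz'));S=toS(world(c))*1000
for u in (284,288,292,296):
  print(u,[tuple(S[v,u].round().astype(int).tolist()) for v in range(200,246,3)])
E
```

```text
5.1 [ 0.4687 -0.2948  0.0785] [[-97.7 -13.4  78.5]] [0.3 0.2 0.4]
top rack ((33.523345947265625, 21.315555572509766), (36.74885177612305, 120.05236053466797), 5.038266181945801)
scene bar top x [-70.5 -65.3 -39.4]
scene bar top x [-71.2 -64.7 -44. ]
scene rack ((25.787761688232422, 22.76828384399414), (18.222387313842773, 123.974853515625), 20.215768814086914)
284 [(-125, -8, 195), (-120, -6, 185), (-125, -8, 181), (-133, -12, 179), (-131, -11, 170), (-128, -10, 160), (-109, -2, 138), (-107, -1, 129), (-107, -2, 121), (-108, -2, 114), (-106, -2, 104), (-108, -3, 97), (-96, 2, 80), (-102, -1, 76), (-113, -5, 76), (-116, -7, 71)]
288 [(-121, -15, 195), (-117, -14, 185), (-111, -11, 173), (-130, -19, 180), (-137, -22, 177), (-138, -23, 170), (-106, -10, 139), (-107, -11, 132), (-108, -12, 125), (-105, -11, 114), (-108, -12, 109), (-106, -11, 99), (-89, -5, 77), (-97, -8, 75), (-109, -13, 76), (-119, -18, 76)]
292 [(-124, -25, 200), (-122, -24, 191), (-120, -24, 182), (-127, -27, 180), (-136, -31, 179), (-135, -31, 171), (-136, -31, 164), (-110, -22, 137), (-109, -21, 128), (-106, -20, 118), (-109, -22, 112), (-109, -22, 104), (-110, -23, 97), (-94, -17, 76), (-105, -22, 77), (-113, -25, 75)]
296 [(-121, -33, 200), (-120, -33, 192), (-119, -33, 184), (-125, -35, 181), (-133, -39, 179), (-138, -41, 176), (-134, -39, 165), (-106, -29, 137), (-108, -30, 131), (-107, -30, 122), (-110, -31, 116), (-105, -30, 104), (-104, -30, 95), (-95, -27, 79), (-103, -30, 78), (-109, -33, 74)]
```

Confirmed: the tip is now at z ≈ 0.092. I'll go down another 4 mm and push along shaker +x.

>>> {"method": "step_arm", "body": {"increments": [{"tx": 0, "ty": 0, "tz": -4, "ax": 0, "ay": 0, "az": 0, "claw": -1}, {"tx": 7, "ty": 0.4, "tz": 0, "ax": 0, "ay": 0, "az": 0, "claw": -1}, {"tx": 7, "ty": 0.4, "tz": 0, "ax": 0, "ay": 0, "az": 0, "claw": -1}, {"tx": 4, "ty": 0.2, "tz": 0, "ax": 0, "ay": 0, "az": 0, "claw": -1}, {"tx": 4, "ty": 0.2, "tz": 0, "ax": 0, "ay": 0, "az": 0, "claw": -1}, {"tx": 4, "ty": 0.2, "tz": 0, "ax": 0, "ay": 0, "az": 0, "claw": -1}]}}

```text
time_s: 5.8
tcp_pos: [0.4936, -0.2936, 0.0756]
eef_rot: [-180.0, 0.2, 3.3]
contact_force: [-6.5, 0.3, 5.7]
gripper_width: 0.0005
```

```bash
python3 st.py
```

```text
5.8 [ 0.4936 -0.2936  0.0756] [[-72.8 -13.7  75.6]] [-6.5  0.3  5.7]
```

>>> {"method": "step_arm", "body": {"increments": [{"tx": 0, "ty": 0, "tz": 4, "ax": 0, "ay": 0, "az": 0, "claw": -1}, {"tx": 4, "ty": 0.2, "tz": 0, "ax": 0, "ay": 0, "az": 0, "claw": -1}, {"tx": 4, "ty": 0.2, "tz": 0, "ax": 0, "ay": 0, "az": 0, "claw": -1}]}}

```text
time_s: 6.1
tcp_pos: [0.5011, -0.2928, 0.0793]
eef_rot: [-179.9, 0.2, 3.3]
contact_force: [-6.6, 0.0, 2.0]
gripper_width: 0.0002
```

>>> {"method": "step_arm", "body": {"increments": [{"tx": 5, "ty": 0.3, "tz": 0, "ax": 0, "ay": 0, "az": 0, "claw": -1}, {"tx": 5, "ty": 0.3, "tz": 0, "ax": 0, "ay": 0, "az": 0, "claw": -1}, {"tx": 5, "ty": 0.3, "tz": 0, "ax": 0, "ay": 0, "az": 0, "claw": -1}, {"tx": 5, "ty": 0.3, "tz": 0, "ax": 0, "ay": 0, "az": 0, "claw": -1}]}}

```text
time_s: 6.5
tcp_pos: [0.5211, -0.2917, 0.0793]
eef_rot: [-179.9, 0.2, 3.3]
contact_force: [-7.5, 0.5, 3.8]
gripper_width: 0.0007
```

```bash
python3 st.py; python3 look.py k3
```

```text
6.5 [ 0.5211 -0.2917  0.0793] [[-45.2 -13.4  79.3]] [-7.5  0.5  3.8]
top bar top x [-33.  -27.3 -20.1]
scene bar top x [-35.3 -27.2  -2.3]
scene bar top x [-33.8 -24.4   4.4]
scene rack ((32.1453742980957, 22.661766052246094), (71.21763610839844, 125.79782104492188), 0.22888922691345215)
```

>>> {"method": "step_arm", "body": {"increments": [{"tx": 4, "ty": 0.2, "tz": 0, "ax": 0, "ay": 0, "az": 0, "claw": -1}, {"tx": 4, "ty": 0.2, "tz": 0, "ax": 0, "ay": 0, "az": 0, "claw": -1}, {"tx": 4, "ty": 0.2, "tz": 0, "ax": 0, "ay": 0, "az": 0, "claw": -1}, {"tx": 4, "ty": 0.2, "tz": 0, "ax": 0, "ay": 0, "az": 0, "claw": -1}]}}

```text
time_s: 7.0
tcp_pos: [0.537, -0.2908, 0.0793]
eef_rot: [-179.9, 0.2, 3.3]
contact_force: [-7.6, 0.6, 3.6]
gripper_width: 0.0002
```

>>> {"method": "step_arm", "body": {"increments": [{"tx": 2, "ty": 0.1, "tz": 0, "ax": 0, "ay": 0, "az": 0, "claw": -1}, {"tx": 2, "ty": 0.1, "tz": 0, "ax": 0, "ay": 0, "az": 0, "claw": -1}, {"tx": 0, "ty": 0, "tz": 0, "ax": 0, "ay": 0, "az": 0, "claw": -1}]}}

```text
time_s: 7.3
tcp_pos: [0.5415, -0.2906, 0.0793]
eef_rot: [-179.9, 0.2, 3.3]
contact_force: [-6.2, 0.7, 1.5]
gripper_width: 0.0003
```

>>> {"method": "step_arm", "body": {"increments": [{"tx": 2, "ty": 0.1, "tz": 0, "ax": 0, "ay": 0, "az": 0, "claw": -1}, {"tx": 0, "ty": 0, "tz": 0, "ax": 0, "ay": 0, "az": 0, "claw": -1}]}}

```text
time_s: 7.5
tcp_pos: [0.5434, -0.2904, 0.0793]
eef_rot: [-179.9, 0.2, 3.3]
contact_force: [-6.6, 0.7, 2.1]
gripper_width: 0.0006
```

```bash
python3 st.py; python3 look.py k4
```

```text
7.5 [ 0.5434 -0.2904  0.0793] [[-22.8 -13.4  79.3]] [-6.6  0.7  2.1]
top bar top x [-11.8  -3.7   6.9]
scene bar top x [-13.5  -6.9  18.6]
scene bar top x [-13.1  -3.3  19.2]
scene rack ((23.801769256591797, 0.05606842041015625), (183.0091094970703, 87.38957214355469), 89.92929077148438)
```

>>> {"method": "step_arm", "body": {"increments": [{"tx": 2, "ty": 0.1, "tz": 0, "ax": 0, "ay": 0, "az": 0, "claw": -1}, {"tx": 0, "ty": 0, "tz": 0, "ax": 0, "ay": 0, "az": 0, "claw": -1}]}}

```text
time_s: 7.8
tcp_pos: [0.5452, -0.2903, 0.0793]
eef_rot: [-179.9, 0.2, 3.3]
contact_force: [-7.2, 0.9, 2.6]
gripper_width: 0.0006
```

>>> {"method": "step_arm", "body": {"increments": [{"tx": 1, "ty": 0, "tz": 0, "ax": 0, "ay": 0, "az": 0, "claw": -1}, {"tx": 0, "ty": 0, "tz": 0, "ax": 0, "ay": 0, "az": 0, "claw": -1}]}}

```text
time_s: 8.0
tcp_pos: [0.5458, -0.2903, 0.0793]
eef_rot: [-179.9, 0.2, 3.3]
contact_force: [-8.3, 1.1, 4.0]
gripper_width: 0.0004
```

>>> {"method": "step_arm", "body": {"increments": [{"tx": 1, "ty": 0, "tz": 0, "ax": 0, "ay": 0, "az": 0, "claw": -1}, {"tx": 0, "ty": 0, "tz": 0, "ax": 0, "ay": 0, "az": 0, "claw": -1}]}}

```text
time_s: 8.2
tcp_pos: [0.5465, -0.2903, 0.0793]
eef_rot: [-179.9, 0.3, 3.3]
contact_force: [-9.4, 2.0, 4.6]
gripper_width: 0.0003
```

```bash
python3 st.py; python3 look.py k5;python3 - <<'E'
import cv2
w=cv2.imread('pics/k5t.png')[140:255,225:355];cv2.imwrite('pics/k5c.png',cv2.resize(w,None,fx=5,fy=5,interpolation=2))
from h import *
c=cap('wrist','w5.png')
E
```

```text
8.2 [ 0.5465 -0.2903  0.0793] [[-19.7 -13.4  79.3]] [-9.4  2.   4.6]
top bar top x [-9.  -1.1  9.6]
scene bar top x [-10.5  -3.3  17.8]
scene bar top x [-9.9 -1.8 17.5]
scene rack ((26.220890045166016, 0.11544036865234375), (183.45262145996094, 83.41681671142578), 89.95687103271484)
```

View pics/w5.png

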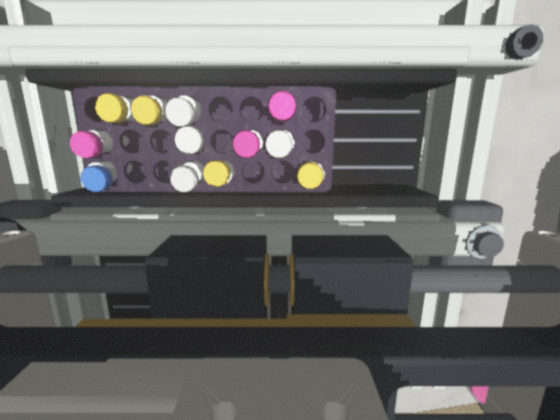

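Wrist view: the rack is square (top edge row ~90, bottom ~190), flush between the strips, and the force is rising at about 1.5 N/mm. Compression is around 2 mm so far, so I'll push about 2 mm more.

>>> {"method": "step_arm", "body": {"increments": [{"tx": 1, "ty": 0, "tz": 0, "ax": 0, "ay": 0, "az": 0, "claw": -1}, {"tx": 0, "ty": 0, "tz": 0, "ax": 0, "ay": 0, "az": 0, "claw": -1}]}}

```text
time_s: 8.55
tcp_pos: [0.5472, -0.2902, 0.0793]
eef_rot: [-179.9, 0.3, 3.3]
contact_force: [-10.0, 2.6, 5.3]
gripper_width: 0.0007
```

>>> {"method": "step_arm", "body": {"increments": [{"tx": 1, "ty": 0, "tz": 0, "ax": 0, "ay": 0, "az": 0, "claw": -1}, {"tx": 0, "ty": 0, "tz": 0, "ax": 0, "ay": 0, "az": 0, "claw": -1}]}}

```text
time_s: 8.75
tcp_pos: [0.5478, -0.2902, 0.0793]
eef_rot: [-179.9, 0.3, 3.3]
contact_force: [-10.9, 3.4, 6.4]
gripper_width: 0.0004
```

```bash
python3 st.py; python3 look.py k6
```

```text
8.75 [ 0.5478 -0.2902  0.0793] [[-18.4 -13.4  79.3]] [-10.9   3.4   6.4]
top bar top x [-6.4  1.8 11. ]
scene bar top x [-9.1 -1.5 18.8]
scene bar top x [-9.3  0.9 18.2]
scene rack ((21.700674057006836, 2.9540481567382812), (82.44654083251953, 181.03221130371094), 7.166309833526611)
```

>>> {"method": "step_arm", "body": {"increments": [{"tx": 1, "ty": 0, "tz": 0, "ax": 0, "ay": 0, "az": 0, "claw": -1}, {"tx": 0, "ty": 0, "tz": 0, "ax": 0, "ay": 0, "az": 0, "claw": -1}]}}

```text
time_s: 9.05
tcp_pos: [0.5485, -0.2901, 0.0793]
eef_rot: [-179.9, 0.4, 3.3]
contact_force: [-11.5, 2.1, 7.4]
gripper_width: 0.0004
```

>>> {"method": "step_arm", "body": {"increments": [{"tx": -10, "ty": -0.6, "tz": 0, "ax": 0, "ay": 0, "az": 0, "claw": -1}, {"tx": -20, "ty": -1.2, "tz": 0, "ax": 0, "ay": 0, "az": 0, "claw": -1}, {"tx": -20, "ty": -1.2, "tz": 0, "ax": 0, "ay": 0, "az": 0, "claw": -1}, {"tx": 0, "ty": 0, "tz": 40, "ax": 0, "ay": 0, "az": 0, "claw": -1}, {"tx": 0, "ty": 0, "tz": 45, "ax": 0, "ay": 0, "az": 0, "claw": -1}, {"tx": 0, "ty": 0, "tz": 45, "ax": 0, "ay": 0, "az": 0, "claw": -1}, {"tx": 0, "ty": 0, "tz": 45, "ax": 0, "ay": 0, "az": 0, "claw": -1}, {"tx": 0, "ty": 0, "tz": 40, "ax": 0, "ay": 0, "az": 0, "claw": -1}, {"tx": 0, "ty": 0, "tz": 0, "ax": 0, "ay": 0, "az": 0, "claw": -1}]}}

```text
time_s: 9.95
tcp_pos: [0.505, -0.2951, 0.3019]
eef_rot: [179.7, -0.7, 3.4]
contact_force: [0.1, 0.2, -0.5]
gripper_width: 0.0004
```

```bash
cat > fin.py <<'E'
import sys
from h import *
f=sys.argv[1]
for n in('top','scene','wrist'):
    c=cap(n,f+n[0]+'.png');S=toS(world(c));S=S[c['depth']>0];x,y,z=S.T
    def q(m,k): return (m.sum(),(np.percentile(S[m][:,k],[2,50,98])*1e3).round(1)) if m.sum()>4 else None
    print(n,'bar top',q((y>-.09)&(y<-.05)&(x>-.09)&(x<.02)&(z>.113)&(z<.1195),0),
     'rack',cv2.minAreaRect(S[(y>-.045)&(y<.09)&(x>.015)&(x<.072)&(z>.099)&(z<.108)][:,:2].astype(np.float32)*1000))
    for lo in np.arange(.125,.235,.015):
        m=(x>-.03)&(x<.03)&(y>0)&(y<.2)&(z>lo)&(z<lo+.015)
        if m.sum()>4: print('  lev',lo.round(3),'x',q(m,0),'y',q(m,1)[1])
E
python3 st.py; python3 fin.py f1
```

```text
9.95 [ 0.505  -0.2951  0.3019] [[-61.4 -15.9 301.9]] [ 0.1  0.2 -0.5]
top bar top None rack ((0.0, 0.0), (0.0, 0.0), 0.0)
  lev 0.125 x (np.int64(13), array([-11. ,  -8.2,  -5.7])) y [ 99.4 109.7 119.3]
  lev 0.14 x (np.int64(10), array([-8.9, -7.2, -4.1])) y [104.7 111.9 118.7]
scene bar top (np.int64(104), array([-9.5, -1.3, 17.7])) rack ((51.44538116455078, 22.43347930908203), (40.99809646606445, 134.00830078125), 0.05116657912731171)
  lev 0.125 x (np.int64(66), array([-11.4,  -6.1,  12.9])) y [ 99.9 106.9 118.7]
  lev 0.14 x (np.int64(43), array([-11.7,  -4.1,  11.3])) y [105.3 115.3 121.6]
  lev 0.155 x (np.int64(36), array([-10.4,  -3.6,   9. ])) y [114.9 118.4 123.4]
  lev 0.17 x (np.int64(30), array([-8. , -2. ,  9.2])) y [117.  119.2 124.8]
  lev 0.185 x (np.int64(30), array([-7.6, -3.4,  8.2])) y [118.  120.2 127. ]
  lev 0.2 x (np.int64(34), array([-9.9, -3. ,  8.1])) y [119.4 123.2 129.9]
  lev 0.215 x (np.int64(21), array([-7.8, -1.1,  9.5])) y [122.  125.7 129.3]
wrist bar top (np.int64(780), array([-8.3,  4.2, 18.7])) rack ((45.50843811035156, 22.56374740600586), (48.65386199951172, 132.78648376464844), 0.009718166664242744)
  lev 0.125 x (np.int64(170), array([-12. ,   0.8,  12.4])) y [102.3 110.8 120.1]
  lev 0.14 x (np.int64(243), array([-9.7,  0.9, 10.2])) y [106.4 116.9 119. ]
  lev 0.155 x (np.int64(169), array([-9.1,  0.1,  9.9])) y [117.6 119.5 122.9]
  lev 0.17 x (np.int64(145), array([-7.6,  0.2,  8.5])) y [119.5 120.3 123. ]
  lev 0.185 x (np.int64(191), array([-7.9,  0.4,  8.5])) y [120.2 121.2 123.3]
  lev 0.2 x (np.int64(281), array([-8.8,  0.5,  9.6])) y [121.8 123.9 126.9]
  lev 0.215 x (np.int64(301), array([-8.2,  0.6,  9.3])) y [124.5 127.4 133.2]
```

The bar stayed put (face at about -8.5, so the strip is compressed about 3.5 mm), and the lever outer face is at y ≈ 122–133 mm, x ≈ 0. I'll move above and to the left of the lever.

>>> {"method": "step_arm", "body": {"increments": [{"tx": 11, "ty": 39, "tz": 0, "ax": 0, "ay": 0, "az": 0, "claw": -1}, {"tx": 10, "ty": 39, "tz": 0, "ax": 0, "ay": 0, "az": 0, "claw": -1}, {"tx": 10, "ty": 39, "tz": 0, "ax": 0, "ay": 0, "az": 0, "claw": -1}, {"tx": 10, "ty": 39, "tz": 0, "ax": 0, "ay": 0, "az": 0, "claw": -1}, {"tx": 10, "ty": 39, "tz": 0, "ax": 0, "ay": 0, "az": 0, "claw": -1}, {"tx": 0, "ty": 0, "tz": -40, "ax": 0, "ay": 0, "az": 0, "claw": -1}, {"tx": 0, "ty": 0, "tz": -40, "ax": 0, "ay": 0, "az": 0, "claw": -1}, {"tx": 0, "ty": 0, "tz": -38, "ax": 0, "ay": 0, "az": 0, "claw": -1}, {"tx": 0, "ty": 0, "tz": 0, "ax": 0, "ay": 0, "az": 0, "claw": -1}]}}

```text
time_s: 11.0
tcp_pos: [0.5488, -0.0986, 0.1703]
eef_rot: [-180.0, 0.6, 3.3]
contact_force: [-1.1, 0.4, -0.4]
gripper_width: 0.0005
```

```bash
python3 st.py; python3 - <<'E'
from h import *
c=cap('scene','g1.png');S=toS(world(c));t=r.get_state()['tcp_pos']
x,y,z=np.moveaxis(S,-1,0);m=(abs(x)<.03)&(y>.14)&(y<.215)&(z>.15)&(z<.23)
P=S[m]*1000;print(len(P),P.min(0),P.max(0),np.percentile(P,[2,98],axis=0).round())
a=c['image'][110:270,160:370];cv2.imwrite('pics/g1c.png',cv2.resize(a,None,fx=3,fy=3,interpolation=2))
E
```

```text
11.0 [ 0.5488 -0.0986  0.1703] [[ -6.2 177.8 170.3]] [-1.1  0.4 -0.4]
285 [-20.79090667 154.39384519 181.55359171] [  5.35482031 196.19077736 229.9110644 ] [[-19. 156. 186.]
 [  2. 193. 229.]]
```

View pics/g1c.png

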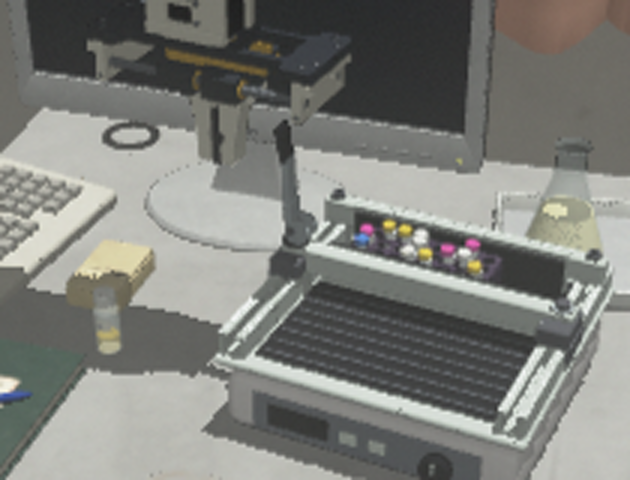

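Fingers are left of the standing lever (fingers at (220,130), lever tip at (283,128) in the crop), with tip z ≈ 183 mm. I'll shift +6 mm in x, raise 12 mm, and start to push.

>>> {"method": "step_arm", "body": {"increments": [{"tx": 6, "ty": 0, "tz": 12, "ax": 0, "ay": 0, "az": 0, "claw": -1}, {"tx": 0.6, "ty": -10, "tz": 0, "ax": 0, "ay": 0, "az": 0, "claw": -1}, {"tx": 0.6, "ty": -10, "tz": 0, "ax": 0, "ay": 0, "az": 0, "claw": -1}, {"tx": 0.6, "ty": -9, "tz": 0, "ax": 0, "ay": 0, "az": 0, "claw": -1}, {"tx": 0.5, "ty": -8, "tz": 0, "ax": 0, "ay": 0, "az": 0, "claw": -1}, {"tx": 0.5, "ty": -8, "tz": 0, "ax": 0, "ay": 0, "az": 0, "claw": -1}]}}

```text
time_s: 11.65
tcp_pos: [0.5621, -0.1446, 0.1891]
eef_rot: [-180.0, -0.1, 3.3]
contact_force: [-0.8, 2.7, 2.2]
gripper_width: 0.0003
```

>>> {"method": "step_arm", "body": {"increments": [{"tx": 0.5, "ty": -8, "tz": 0, "ax": 0, "ay": 0, "az": 0, "claw": -1}, {"tx": 0.5, "ty": -8, "tz": 0, "ax": 0, "ay": 0, "az": 0, "claw": -1}]}}

```text
time_s: 11.85
tcp_pos: [0.5626, -0.1601, 0.1881]
eef_rot: [-180.0, 0.0, 3.3]
contact_force: [-0.1, 3.6, -2.0]
gripper_width: 0.0002
```

```bash
python3 st.py
```

```text
11.85 [ 0.5626 -0.1601  0.1881] [[  3.9 115.6 188.1]] [-0.1  3.6 -2. ]
```

>>> {"method": "step_arm", "body": {"increments": [{"tx": -1, "ty": -8, "tz": -3, "ax": 0, "ay": 0, "az": 0, "claw": -1}, {"tx": -1, "ty": -8, "tz": -4, "ax": 0, "ay": 0, "az": 0, "claw": -1}, {"tx": 0, "ty": -7, "tz": -5, "ax": 0, "ay": 0, "az": 0, "claw": -1}]}}

```text
time_s: 12.15
tcp_pos: [0.5633, -0.1834, 0.1782]
eef_rot: [179.9, -0.3, 3.4]
contact_force: [3.7, 6.0, 8.6]
gripper_width: 0.0006
```

>>> {"method": "step_arm", "body": {"increments": [{"tx": 0, "ty": -6, "tz": -6, "ax": 0, "ay": 0, "az": 0, "claw": -1}, {"tx": 0, "ty": -6, "tz": -6, "ax": 0, "ay": 0, "az": 0, "claw": -1}, {"tx": 0, "ty": -5, "tz": -7, "ax": 0, "ay": 0, "az": 0, "claw": -1}]}}

```text
time_s: 12.45
tcp_pos: [0.5639, -0.2012, 0.16]
eef_rot: [179.8, -0.4, 3.4]
contact_force: [2.7, -0.4, 12.4]
gripper_width: 0.0006
```

```bash
python3 st.py
```

```text
12.45 [ 0.5639 -0.2012  0.16  ] [[  2.8  74.4 160. ]] [ 2.7 -0.4 12.4]
```

>>> {"method": "step_arm", "body": {"increments": [{"tx": 0, "ty": -4, "tz": -7, "ax": 0, "ay": 0, "az": 0, "claw": -1}, {"tx": 0, "ty": -3, "tz": -8, "ax": 0, "ay": 0, "az": 0, "claw": -1}, {"tx": 0, "ty": -2, "tz": -7, "ax": 0, "ay": 0, "az": 0, "claw": -1}]}}

```text
time_s: 12.75
tcp_pos: [0.563, -0.2104, 0.137]
eef_rot: [179.9, -0.3, 3.4]
contact_force: [2.6, -1.3, 6.6]
gripper_width: 0.0004
```

>>> {"method": "step_arm", "body": {"increments": [{"tx": 0, "ty": 0, "tz": -4, "ax": 0, "ay": 0, "az": 0, "claw": -1}, {"tx": 0, "ty": 0, "tz": -2, "ax": 0, "ay": 0, "az": 0, "claw": -1}]}}

```text
time_s: 12.95
tcp_pos: [0.5621, -0.21, 0.1303]
eef_rot: [179.9, -0.1, 3.4]
contact_force: [2.8, -1.7, 12.2]
gripper_width: 0.0004
```

```bash
python3 st.py
```

```text
12.95 [ 0.5621 -0.21    0.1303] [[  0.5  65.7 130.3]] [ 2.8 -1.7 12.2]
```

>>> {"method": "step_arm", "body": {"increments": [{"tx": 0, "ty": 0, "tz": -2, "ax": 0, "ay": 0, "az": 0, "claw": -1}, {"tx": 0, "ty": 0, "tz": 0, "ax": 0, "ay": 0, "az": 0, "claw": -1}]}}

```text
time_s: 13.15
tcp_pos: [0.5625, -0.2101, 0.13]
eef_rot: [179.8, -0.2, 3.4]
contact_force: [-0.5, -0.6, 14.7]
gripper_width: 0.0005
```

>>> {"method": "step_arm", "body": {"increments": [{"tx": 0, "ty": 0, "tz": 20, "ax": 0, "ay": 0, "az": 0, "claw": -1}, {"tx": 0, "ty": 0, "tz": 40, "ax": 0, "ay": 0, "az": 0, "claw": -1}, {"tx": 0, "ty": 0, "tz": 45, "ax": 0, "ay": 0, "az": 0, "claw": -1}, {"tx": -40, "ty": 0, "tz": 30, "ax": 0, "ay": 0, "az": 0, "claw": -1}, {"tx": -45, "ty": 0, "tz": 20, "ax": 0, "ay": 0, "az": 0, "claw": -1}, {"tx": -20, "ty": -30, "tz": 0, "ax": 0, "ay": 0, "az": 0, "claw": -1}, {"tx": 0, "ty": -40, "tz": 0, "ax": 0, "ay": 0, "az": 0, "claw": -1}, {"tx": 0, "ty": 0, "tz": 0, "ax": 0, "ay": 0, "az": 0, "claw": -1}, {"tx": 0, "ty": 0, "tz": 0, "ax": 0, "ay": 0, "az": 0, "claw": -1}]}}

```text
time_s: 14.05
tcp_pos: [0.4547, -0.2794, 0.2817]
eef_rot: [-180.0, 0.1, 3.2]
contact_force: [0.9, -0.6, -0.3]
gripper_width: 0.0004
```

```bash
python3 st.py; python3 fin.py f2; python3 - <<'E'
from h import *
b=cv2.imread('pics/f2w.png');c=cv2.imread('pics/f2s.png')[150:290,170:380]
c=cv2.resize(c,(560,373),interpolation=2);cv2.imwrite('pics/f2c.png',cv2.resize(np.vstack([b[:230],c]),None,fx=.98,fy=.98))
E
```

```text
14.05 [ 0.4547 -0.2794  0.2817] [[-110.7    2.8  281.7]] [ 0.9 -0.6 -0.3]
top bar top None rack ((61.829898834228516, 19.112552642822266), (118.91850280761719, 20.004653930664062), 89.7909927368164)
scene bar top (np.int64(100), array([-10.7,  -1. ,  18.6])) rack ((51.187950134277344, 19.425277709960938), (41.5223503112793, 128.1669921875), 0.34492412209510803)
  lev 0.125 x (np.int64(84), array([-10.7,  -6.8,   8.5])) y [ 42.2 110.1 127. ]
  lev 0.14 x (np.int64(166), array([-10.2,  -2. ,   9.8])) y [ 28.2  69.5 118.6]
wrist bar top (np.int64(961), array([-8.8,  3.8, 19.4])) rack ((45.9012451171875, 22.409446716308594), (48.65373229980469, 134.67185974121094), 0.020763574168086052)
  lev 0.125 x (np.int64(176), array([-13. ,  -1.3,  12.1])) y [ 89.8 117.9 129.2]
  lev 0.14 x (np.int64(1868), array([-9.6, -0.4,  9. ])) y [ 31.1  75.8 122.4]
```

View pics/f2c.png

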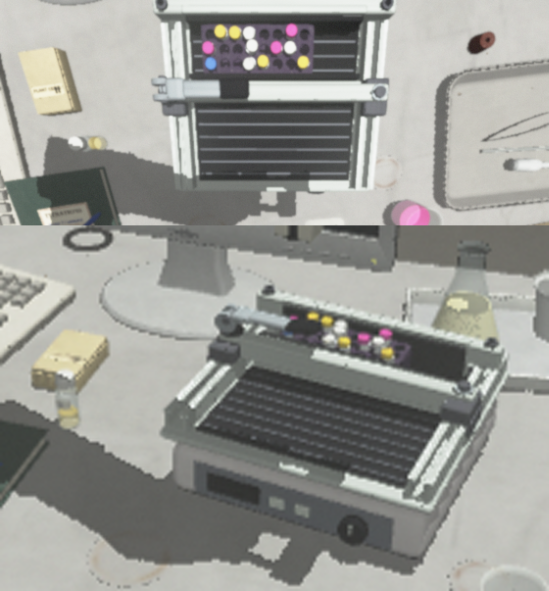

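The lever lies along the bar ((160–248, 88)), the rack is square, and the bystanders are in place. I'll check the lever is level, then hand in.

```bash
python3 - <<'E'
from h import *
c=dict(np.load('/tmp/f2w.png.npz'));S=toS(world(c));S=S[c['depth']>0];x,y,z=S.T
m=(abs(x)<.006)&(z>.135)&(z<.16)
for a in range(25,120,15):
    k=m&(y>a/1e3)&(y<a/1e3+.015);print(a,k.sum(),np.median(z[k])*1e3)
print(r.close_job())
E
```

```text
25 147 147.2478587787207
40 196 145.81936846895994
55 199 143.7676125855673
70 201 143.54204861321287
85 199 143.34680714167473
100 185 142.57879070094947
115 106 139.84840764184887
the job is handed in; nothing more can be done
None
```

The rack is clamped and the cam lever is shut, and I handed the job in at about 14 s. No verdict was reported.

**Clamp bar:** I pushed it back with closed fingers until the rack was square against the back bar. The push force rose from about 6.6 N (drag alone) to 11.5 N. That means the rubber strip is pressed in about 3.5 mm of its 7 mm. The bar stayed where I left it when I let go.

**Lever:** I threw it past centre and pressed it onto its stop with about 15 N. The last images show it lying along the bar with its top at 143–147 mm. That is level within a few millimetres; the black tip end reads highest.

**Other checks:** The final images show the rack square and the bar face still at about -9 mm in the shaker frame. The vial and slide box look unmoved, and so does the beaker as far as it shows; I judged these by eye and did not measure them.

**What disagreed:** With the fingers closed, the cameras showed the fingertips about 32 mm higher than the reported TCP height implies. My first push therefore passed over the bar without moving it. I corrected the height from the camera depth and went on without further trouble.

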